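# Check two specimen carriers under the height bar

### The job

Two specimen carriers look alike, but on one of them the resin mount stands too high for the microscope. Find out which one clears the height gauge: slide it along the gauge's lane, grip end last, under the fixed yellow bar until its nose presses gently but firmly on the end stop, and leave it there. Lay the one that does not clear flat in the red tray; never force a carrier against the bar or the end stop, and leave the other things on the table where they are.

Things in the scene. Friction and masses are not known exactly. Their poses are not given: they have to be found in the camera images.
- carrier_blue: loose carrier, 0.2-0.35 kg: white plastic base 160 x 50 x 6 mm; upright blue grip block 32 long (x) x 16 wide, top at z 46, centre at x -62; grey round resin mount, diameter 40, centre at x +50, top at z 30 to 36. One carrier (not told which) is about 2.5 mm too high for the bar, the other clears it by 2.5 mm. Origin: centre of underside; x from grip block to mount (nose), z up.
- carrier_green: loose carrier, 0.2-0.35 kg: white plastic base 160 x 50 x 6 mm; upright green grip block 32 long (x) x 16 wide, top at z 46, centre at x -62; grey round resin mount, diameter 40, centre at x +50, top at z 30 to 36. One carrier (not told which) is about 2.5 mm too high for the bar, the other clears it by 2.5 mm. Origin: centre of underside; x from grip block to mount (nose), z up.
- gauge: fixed height gauge: steel bed 110 mm wide, top at z 6 mm, x -187 to +137. Lane 56 mm wide (a carrier has 3 mm each side) between two aluminium fences, 7 mm thick, tops 8 mm above the bed, x -180 to +90. Set a carrier on the bed before the bar and slide it in +x, mount first. Origin: on the table under the bar's middle; x along the lane in the push direction, z up.
- bar: fixed yellow bar over the lane, 10 mm thick along it, 94 mm long, underside 33 and top 47 mm above the bed, on two dark posts 16 x 10 mm centred at y +-42. A mount that is too high stops with its front on the bar (carrier origin about 75 mm before the bar). More than 25 N on it does damage. Origin and axes: the gauge's.
- backstop: fixed blue block, face at x +113; from it a rigid spindle with a rubber tip (diameter 16, 10 mm above bed) points back along the lane. Tip at x +72 to +94 mm, reset every time, not measured: feel for it with the carrier's nose (carrier origin then at x -8 to +14). Pressing with 5 to 10 N for half a second seats the carrier; over 25 N does damage. Origin and axes: the gauge's.
- tray: fixed red reject tray, 220 x 120 mm outside, walls 4 mm thick and 14 mm high, floor 4 mm thick. Origin: centre of the underside, x along its length.
- dish_front: loose glass petri dish, 90 mm diameter, 16 mm high, with a brown sample. Bystander, to be left alone. Origin: centre of the underside.
- dish_side: loose glass petri dish, 90 mm diameter, 16 mm high, with a tan sample. Bystander, to be left alone. Origin: centre of the underside.
- jar: loose amber jar with a white cap, 48 mm diameter, 70 mm high. Bystander, to be left alone. Origin: centre of the underside.
- spoon: loose spoon with a wooden handle, about 150 mm long. Bystander, to be left alone. Origin: centre of the underside.
- mouse: loose black computer mouse, about 100 x 60 x 32 mm. Bystander, to be left alone. Origin: centre of the underside.
- stub_box: loose white box with four open compartments, 90 x 70 x 30 mm. Bystander, to be left alone. Origin: centre of the underside.
Mind the look-alikes: they are no part of the job. Leave any turquoise look-alike of the carrier_blue alone. What is shaped like the carrier_green but purple is not meant.

How it is judged:
By the outcome, as a careful person would: the job done as asked, in the order asked, and still so for the second after the job is handed in, with the robot touching nothing.
It also fails if it takes over 72 s, if anything falls off the work surface, if the arm or the gripper's body presses on something with over 40 N, if the wrist force passes 120 N, or if a joint passes its speed limit or range.

### The arm

A 7-joint arm with a two-finger parallel gripper is mounted at the origin on the work surface. World frame = base frame: x ahead of the robot, y to its left, z up, the work surface at z = 0. Lengths are in m, angles in rad, forces in N, time in s.
With the tool pointing down it reaches from about 0.425 to 0.875 m from the base axis. Payload 4.7 kg.
Tool frame: the origin (TCP) lies on the centre line of the jaws, within the pads' length; the fingertips stand 14 mm ahead of it and the grasp point (between the pads) lies 5 mm behind it; z points along the fingers, y is the direction in which the jaws open and shut (so a half turn about z gives the same grasp; the last joint's range is limited). The gripper opens to 87 mm and grips with 3 to 60 N. Pads are 19 mm wide; open, the fingers measure 117 mm over their backs; the gripper's body (75 mm by 190 mm) begins 51 mm behind the grasp point.
Start: joints at [-1.301, 0.321, -0.07, 1.45, 0.023, 1.371, -0.057], TCP at [0.164, 0.629, 0.237] pointing down, gripper open.
Joint ranges: [-2.86, 2.86], [-0.3, 2.09], [-1.38, 1.24], [0.06, 2.45], [-1.56, 4.7], [0.09, 2.05], [-2.69, 2.69]. Speed limits (rad/s): [2.57, 2.57, 3.14, 3.14, 3.14, 3.14, 3.14].

### API

Orientations are given as a rotation vector (axis times angle).
In Python, from bench import ctrl, optics, models gives the robot as it stands. The module is installed in compiled form; this text tells all that it offers.
- The arm moves only by the tool arm_command, never from a script. Its argument "motion" is a list of rows, each a list of 3 entries, a list of its own where there are three numbers: the shift along the tool's x, y, z in mm, then the turn, a rotation vector about the tool's x, y, z in degrees, then the closure, from 0 (fully open) to 1 (shut). In form: [[[x, y, z], [ax, ay, az], claw], ...]. A call has 1 to 8 rows; each row shifts and turns the commanded pose from where the row before left it, along the tool's axes as they then stand; what a row does not reach is not made up. A row lasts 1/12 s, in which the tool goes at most 41.7 mm and 7.16 degrees, less where a joint would pass 70% of its speed; a pose out of reach is approached as far as the arm can. A call with a gripper value outside its range is refused whole. The fingers move at their own pace and stop on an object; "force" is the grip in N (left out, the last holds). Time passes only in rows, so rows that do not move let the fingers close. It gives the time, the measured TCP pose, the force and the opening at its end, in the units of the state.
- ctrl.get_state(): the state, without advancing time (a new reading comes with each control period).
- optics.get_image(name): name is "scene" or "top" or "wrist"; returns (picture, depth): 400x640x3 uint8, blue, green, red; 400x640 float32, m along the optical axis (not along the pixel's ray), 0 where there is no reading.
- optics.camera_model(name): a dict with "fovy" (degrees; the focal length in pixels is half the picture's height over the tangent of half this angle, whatever the lens; pixels are square), "cx", "cy" (the principal point, pixels), "rvec" (rotation vector, rad) and "tvec" (3), from world to camera coordinates, as OpenCV has them; the wrist camera has in their place "mount" (4x4, takes a point from camera to tool coordinates, whose origin is the TCP and whose axes are the flange's). Camera axes: x right, y down, z forward; pixel columns grow to the right and rows downward; lengths in m; the calibration is good to about 2 mm. A picture is of the moment at which its call begins: read the wrist's pose just before it. camera_model takes no time and is no camera call.
- ctrl.close_job(): hands the job in, once; it reports no verdict.
Trained networks look in the newest picture that a camera, given by its name, has taken for a name from the list of things; names that differ only in an ending like _2 or _b are one class to them, and where a whole thing is asked for, a point or a joint stands for the part that bears it (a point fixed in the world has none). Each returns a list of dicts, best first, with "conf" (0 to 1); they miss things now and then, are a little off and sometimes report something else, mostly with a low value. They report only what shows in the picture. A call takes as long as a camera call. They do not tell look-alikes from the thing itself.
- models.search_frame(camera, target): "location" ([x, y, z] in m, in the coordinates of the camera as it stood for that picture, good to about 4 mm: the middle of the surface that is visible of it).
- models.silhouettes(camera, target): "pixels" (400x640 bool, what is visible of it).
The state is a dict: "time": time; "joint_positions": joint angles; "qd": joint speeds; "joint_torque": joint torques, N m; "position": TCP position; "tool_rot": TCP orientation; "ft_force": force on the tool from outside, world axes, zero at the start; "torque": the same for the moment, N m; "grip_width": opening from 0.0 (shut) to 1.0 (fully open).
Only numpy, scipy, OpenCV 4.12 (cv2) and the standard library are available. Lean on these libraries where they do the work, as an engineer would, in place of code of your own. Each camera call takes 0.05 s, during which the arm holds its last target.

## Working session

There is one attempt and no reset: what is moved stays moved. The work goes in short steps, Python scripts to look and compute and a tool call to move; the robot and the scene stay as the last step left them, time stands still between calls to the robot, and variables do not carry over. Pictures are saved under pics/ and viewed, and the job is handed in when it is done.

Besides the shell and the picture viewer there is one more tool, called as a command line: name --argument value ..., lists and objects as JSON in quotes. arm_command: Moves the arm, as the interface text tells. Its arguments: {"type":"object","properties":{"motion":{"type":"array","items":{"type":"array"}},"force":{"type":"number"}},"required":["motion"]}

```bash
mkdir -p pics; ls; cat > h.py <<'E'
import numpy as np,cv2
from bench import ctrl,optics,models
from scipy.spatial.transform import Rotation as R
def cam(name,st=None):
    m=optics.camera_model(name)
    f=200/np.tan(np.radians(m['fovy'])/2)
    if 'mount' in m:
        T=np.eye(4);T[:3,:3]=R.from_rotvec(st['tool_rot']).as_matrix();T[:3,3]=st['position']
        T=T@np.array(m['mount'])
    else:
        Rm=R.from_rotvec(np.ravel(m['rvec'])).as_matrix();t=np.ravel(m['tvec'])
        T=np.eye(4);T[:3,:3]=Rm.T;T[:3,3]=-Rm.T@t
    return f,m['cx'],m['cy'],T
def world(name,depth,st=None):
    f,cx,cy,T=cam(name,st)
    v,u=np.mgrid[0:400,0:640]
    P=np.stack([(u-cx)/f*depth,(v-cy)/f*depth,depth],-1)
    W=P@T[:3,:3].T+T[:3,3]
    W[depth<=0]=np.nan
    return W
def show():
    s=ctrl.get_state()
    for k in s: print(k,np.round(s[k],4))
E
python3 - <<'E'
from h import *
show()
for n in ['scene','top']:
    im,d=optics.get_image(n); cv2.imwrite(f'pics/{n}0.png',im); np.save(f'/tmp/{n}0.npy',d); cv2.imwrite(f'/tmp/{n}0.png',im)
    print(n,optics.camera_model(n))
print(optics.camera_model('wrist'))
E
```

```text
pics
time 0.0
joint_positions [-1.3009  0.3218 -0.0701  1.4517  0.0226  1.3708 -0.0569]
qd [ 0.0007  0.003  -0.0017 -0.0002 -0.0008  0.0016  0.0004]
joint_torque [-5.00000e-04 -4.91290e+01 -4.04000e-01 -3.12529e+01 -6.39000e-02
  4.39000e-02  2.00000e-04]
position [0.1644 0.6283 0.2355]
tool_rot [-4.0050e-01 -3.1158e+00  2.9000e-03]
ft_force [-1.2026 -0.0752  0.994 ]
torque [-0.0554  0.0347  0.0392]
grip_width 0.996
scene {'fovy': 49.32233601279624, 'cx': 315.54202522308657, 'cy': 203.0231990906784, 'rvec': array([ 1.76956628,  1.98194773, -0.65421504]), 'tvec': array([ 0.06216939, -0.39183638,  1.53676486])}
top {'fovy': 55.989192155734706, 'cx': 316.4357173066759, 'cy': 199.54714807376823, 'rvec': array([ 2.2261292 , -2.1611256 ,  0.05910918]), 'tvec': array([0.01842631, 0.54458819, 1.21486776])}
{'fovy': 67.24546359266252, 'cx': 319.6106868856107, 'cy': 194.5205822010831, 'mount': array([[-6.71669683e-04, -9.63075050e-01, -2.69232235e-01,
         7.30122845e-02],
       [ 9.99998016e-01, -1.15171240e-03,  1.62505476e-03,
         7.37485858e-05],
       [-1.87512780e-03, -2.69230610e-01,  9.63073913e-01,
        -1.48125061e-01],
       [ 0.00000000e+00,  0.00000000e+00,  0.00000000e+00,
         1.00000000e+00]])}
```

View pics/top0.png

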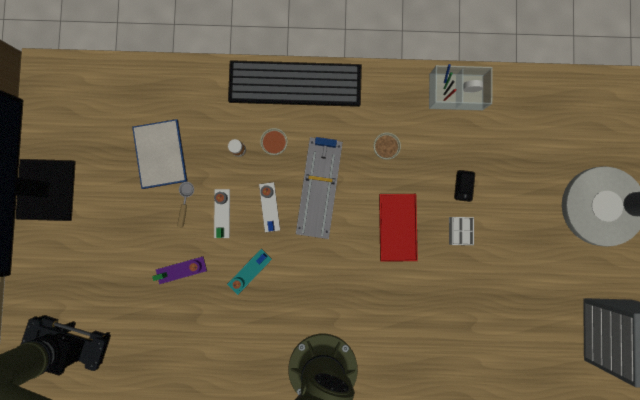

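View pics/scene0.png

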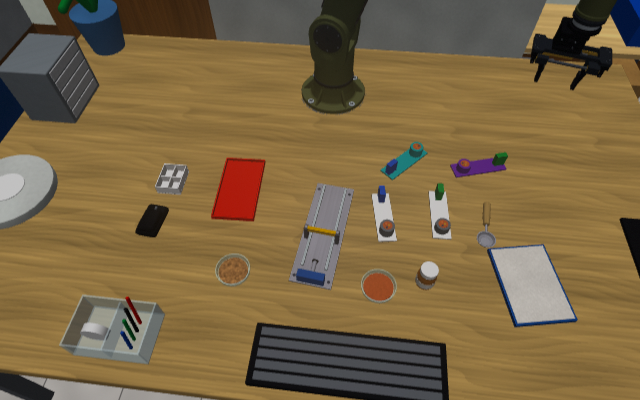

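The top view shows the base at (322,365), gauge lane from (313,235) to bar (320,179) to blue backstop (326,142), blue carrier at (269,207) and green carrier at (222,214), both with their grip ends towards the robot. The tray is at (398,227), and the turquoise and purple look-alikes are at (250,271) and (181,270).

```bash
python3 - <<'E'
from h import *
for n in ['top','scene']:
  f,cx,cy,T=cam(n)
  im,_=optics.get_image(n) 
  d=np.load(f'/tmp/{n}0.npy'); W=world(n,d)
  for t in ['carrier_blue','carrier_green','gauge','bar','backstop','tray']:
    for r in models.silhouettes(n,t)[:3]:
      m=r['pixels']&(d>0)
      if m.sum()<5: continue
      p=W[m]; v,u=np.nonzero(m)
      rect=cv2.minAreaRect(p[:,:2].astype(np.float32))
      print(n,t,round(r['conf'],2),m.sum(),'uv',u.mean().round(),v.mean().round(),'c',np.round(rect[0],4),np.round(rect[1],4),round(rect[2],1),'z',np.round(np.percentile(p[:,2],[5,50,95,99]),4))
E
```

```text
top carrier_blue 0.7 728 uv 249.0 271.0 c [0.3047 0.2474] [0.049  0.1593] 47.7 z [0.0025 0.0075 0.0448 0.0486]
top carrier_blue 0.59 731 uv 269.0 207.0 c [0.5166 0.1899] [0.1608 0.0508] 8.8 z [0.0026 0.0076 0.0454 0.0486]
top carrier_green 0.82 748 uv 180.0 270.0 c [0.3019 0.4713] [0.0489 0.1655] 17.3 z [0.0024 0.0071 0.0436 0.0478]
top carrier_green 0.66 772 uv 222.0 213.0 c [0.4913 0.3443] [0.1585 0.0535] 2.6 z [0.0026 0.0072 0.0451 0.0491]
top gauge 0.75 3317 uv 319.0 188.0 c [0.5847 0.0277] [0.1139 0.3297] 82.8 z [0.0025 0.0072 0.0371 0.0548]
top gauge 0.72 715 uv 221.0 214.0 c [0.4911 0.3452] [0.1579 0.0513] 1.9 z [0.0029 0.0074 0.0454 0.0491]
top gauge 0.63 579 uv 464.0 186.0 c [ 0.6041 -0.4518] [0.0681 0.101 ] 85.4 z [0.0104 0.0277 0.0354 0.0372]
top backstop 0.46 223 uv 325.0 144.0 c [0.7131 0.013 ] [0.0692 0.0618] 83.8 z [0.0086 0.0343 0.0401 0.0421]
top tray 0.81 2475 uv 398.0 227.0 c [ 0.4605 -0.2343] [0.2197 0.1214] 1.9 z [0.0009 0.0051 0.0139 0.0178]
scene carrier_blue 0.96 927 uv 383.0 217.0 c [0.5141 0.1885] [0.1667 0.0546] 9.4 z [0.0002 0.0054 0.0389 0.0455]
scene carrier_blue 0.6 741 uv 404.0 161.0 c [0.2991 0.2466] [0.0586 0.1696] 48.2 z [-0.0001  0.0057  0.0425  0.0453]
scene carrier_green 0.89 816 uv 480.0 166.0 c [0.2938 0.4791] [0.0702 0.188 ] 21.7 z [-0.0002  0.0052  0.0422  0.0447]
scene carrier_green 0.63 904 uv 439.0 214.0 c [0.4912 0.344 ] [0.1598 0.05  ] 2.2 z [0.0006 0.0053 0.0388 0.0459]
scene gauge 0.59 4082 uv 322.0 237.0 c [0.5834 0.0266] [0.1122 0.3284] 83.5 z [0.0013 0.0053 0.0405 0.0525]
scene bar 0.6 296 uv 321.0 232.0 c [0.5947 0.0259] [0.0941 0.0491] 84.2 z [0.0066 0.048  0.0538 0.0561]
scene backstop 0.73 355 uv 311.0 276.0 c [0.7143 0.0132] [0.0694 0.0615] 81.8 z [0.0144 0.0324 0.0368 0.0382]
scene tray 0.91 2632 uv 238.0 190.0 c [ 0.4624 -0.2383] [0.2253 0.13  ] 2.7 z [-0.0011  0.0029  0.0122  0.0149]
```

```bash
python3 - <<'E'
import cv2
im=cv2.imread('/tmp/top0.png')[120:280,140:430]
cv2.imwrite('pics/top0z.png',cv2.resize(im,None,fx=2.7,fy=2.7,interpolation=cv2.INTER_CUBIC))
E
```

```text
(no output)
```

View pics/top0z.png

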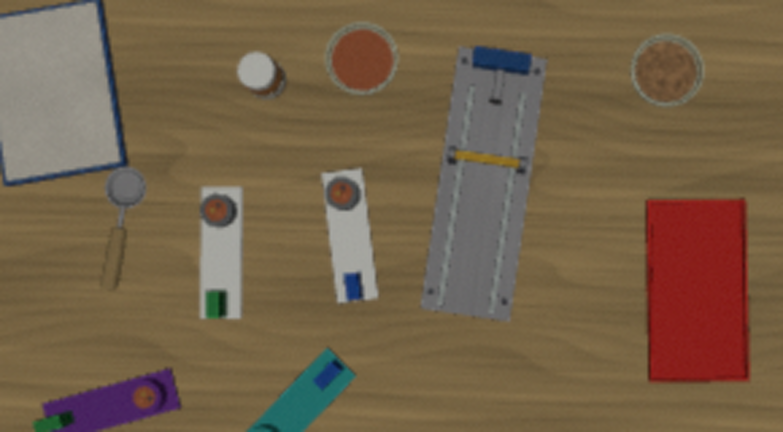

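```bash
python3 - <<'E'
from h import *
for n in ['top','scene']:
  d=np.load(f'/tmp/{n}0.npy'); W=world(n,d)
  for t,c,a in [('blue',(.516,.1895),9),('green',(.4913,.3442),2.4)]:
    a=np.radians(a); q=W[...,:2]-np.array(c); x=q@[np.cos(a),np.sin(a)]; y=q@[-np.sin(a),np.cos(a)]
    m=(np.hypot(x-.050,y)<.015); b=(abs(x)<.02)&(abs(y)<.02); g=(abs(x+.062)<.012)&(abs(y)<.006)
    tb=(abs(y)>.035)&(abs(y)<.05)&(abs(x)<.07)
    print(n,t,[ (np.round(np.nanmedian(W[k][:,2])*1000,1),k.sum(),np.round(np.nanstd(W[k][:,2])*1000,1)) for k in (m,b,g,tb)])
E
```

```text
top blue [(np.float64(36.2), np.int64(69), np.float64(2.7)), (np.float64(6.4), np.int64(148), np.float64(2.4)), (np.float64(46.2), np.int64(29), np.float64(1.9)), (np.float64(0.4), np.int64(389), np.float64(2.6))]
top green [(np.float64(31.5), np.int64(65), np.float64(2.3)), (np.float64(6.0), np.int64(147), np.float64(2.5)), (np.float64(46.3), np.int64(32), np.float64(5.6)), (np.float64(0.4), np.int64(399), np.float64(2.4))]
scene blue [(np.float64(34.0), np.int64(84), np.float64(1.8)), (np.float64(4.3), np.int64(147), np.float64(2.1)), (np.float64(43.7), np.int64(29), np.float64(5.6)), (np.float64(-2.0), np.int64(442), np.float64(2.0))]
scene green [(np.float64(29.0), np.int64(76), np.float64(1.9)), (np.float64(3.8), np.int64(150), np.float64(2.1)), (np.float64(44.1), np.int64(31), np.float64(5.6)), (np.float64(-2.0), np.int64(442), np.float64(2.0))]
```

Both cameras agree within noise. The blue mount top is about 29.7 mm above its base plate, so roughly 36 mm overall. The green one is about 25.3 mm above, so roughly 31 mm. With the bar underside at 33 mm, green clears and blue is too high. I'll go to green first, look with the wrist camera and refine.

```bash
cat >> h.py <<'E'
def yaw(s):
    M=R.from_rotvec(s['tool_rot']).as_matrix(); return np.degrees(np.arctan2(M[1,1],M[0,1]))
def plan(way,start=None,claw=0,rnd=1):
    """way: list of (x,y,z,yawdeg,rows)"""
    s=ctrl.get_state(); p=np.array(s['position']); 
    M=R.from_rotvec(s['tool_rot']).as_matrix(); psi=yaw(s)
    print('tilt z',np.round(M[:,2],4),'yaw',round(psi,2),'pos',np.round(p,4),'t',round(s['time'],2))
    # correct tilt ignored: use ideal
    if start is not None: p,psi=np.array(start[:3]),start[3]
    for x,y,z,a,n in way:
        g=np.array([x,y,z]); rows=[]
        a0=psi; p0=p.copy()
        for i in range(n):
            f=(i+1)/n; tgt=p0+(g-p0)*f; ta=a0+(a-a0)*f
            r=np.radians(psi); ty=np.array([np.cos(r),np.sin(r),0]); tx=np.array([-np.sin(r),np.cos(r),0]); tz=np.array([0,0,-1.])
            d=(tgt-p)*1000; sh=np.round([d@tx,d@ty,d@tz],rnd)
            dt=round(-(ta-psi),1)
            rows.append([sh.tolist(),[0,0,dt],claw])
            p=p+(tx*sh[0]+ty*sh[1]+tz*sh[2])/1000; psi=psi-dt
        print(str(rows).replace(' ',''),'max',max(np.linalg.norm(r[0]) for r in rows))
    print('end',np.round(p,4),round(psi,2))
E
python3 - <<'E'
from h import *
plan([(.43,.342,.20,92.4,12)])
E
```

```text
tilt z [ 1.e-04  1.e-04 -1.e+00] yaw 75.35 pos [0.1645 0.6289 0.2366] t 0.8
[[[-27.5,-17.5,3.1],[0,0,np.float64(-1.4)],0],[[-27.0,-18.2,3.0],[0,0,np.float64(-1.4)],0],[[-26.5,-18.9,3.1],[0,0,np.float64(-1.5)],0],[[-26.1,-19.5,3.0],[0,0,np.float64(-1.4)],0],[[-25.6,-20.2,3.1],[0,0,np.float64(-1.4)],0],[[-25.0,-20.8,3.0],[0,0,np.float64(-1.4)],0],[[-24.6,-21.4,3.1],[0,0,np.float64(-1.4)],0],[[-24.0,-22.0,3.0],[0,0,np.float64(-1.5)],0],[[-23.5,-22.6,3.1],[0,0,np.float64(-1.4)],0],[[-22.9,-23.2,3.0],[0,0,np.float64(-1.4)],0],[[-22.3,-23.7,3.1],[0,0,np.float64(-1.4)],0],[[-21.7,-24.3,3.0],[0,0,np.float64(-1.5)],0]] max 32.75683134859048
end [0.43  0.342 0.2  ] 92.45
```

arm_command --motion '[[[-27.5,-17.5,3],[0,0,-1.4],0],[[-27,-18.2,3],[0,0,-1.4],0],[[-26.5,-18.9,3],[0,0,-1.5],0],[[-26.1,-19.5,3],[0,0,-1.4],0],[[-25.6,-20.2,3],[0,0,-1.4],0],[[-25,-20.8,3],[0,0,-1.4],0],[[-24.6,-21.4,3],[0,0,-1.4],0],[[-24,-22,3],[0,0,-1.5],0]]'

```text
time: 1.47
position: [0.3424, 0.4363, 0.2127]
tool_rot: [0.087, 3.14, 0.001]
ft_force: [-0.1, -0.4, 0.3]
grip_width: 0.997
```

arm_command --motion '[[[-23.5,-22.6,3],[0,0,-1.4],0],[[-23,-23,3],[0,0,-1.4],0],[[-22.3,-23.7,3],[0,0,-1.4],0],[[-21.7,-24.3,3],[0,0,-1.5],0],[[0,0,0],[0,0,0],0],[[0,0,0],[0,0,0],0]]'

```text
time: 1.97
position: [0.4316, 0.3401, 0.2006]
tool_rot: [-0.059, 3.141, -0.0]
ft_force: [-0.6, 0.0, -0.0]
grip_width: 1.003
```

```bash
python3 - <<'E'
from h import *
s=ctrl.get_state(); im,d=optics.get_image('wrist'); cv2.imwrite('pics/w1.png',im)
np.savez('/tmp/w1.npz',d=d,p=s['position'],r=s['tool_rot'])
print(s['position'],yaw(s),s['time'])
W=world('wrist',d,s)
for t in ['carrier_green']:
  for r in models.silhouettes('wrist',t)[:3]:
    m=r['pixels']&(d>0); p=W[m]; v,u=np.nonzero(m)
    k=p[:,2]<.012
    rect=cv2.minAreaRect(p[k][:,:2].astype(np.float32))
    print(t,r['conf'],m.sum(),u.mean(),v.mean(),rect)
hsv=cv2.cvtColor(im,cv2.COLOR_BGR2HSV)
g=(hsv[...,0]>40)&(hsv[...,0]<80)&(hsv[...,1]>100)&(W[...,2]>.04)&(W[...,2]<.052)
p=W[g]; print('greentop',g.sum(),p.mean(0) if g.sum() else 0, cv2.minAreaRect(p[:,:2].astype(np.float32)))
E
```

```text
[0.43164069 0.34006271 0.20059393] 92.14961333980767 1.9667
carrier_green 0.62 8373 455.51618296906724 55.93299892511644 ((0.29694995284080505, 0.4847419857978821), (0.05142219364643097, 0.18846774101257324), 17.16840934753418)
carrier_green 0.57 4063 322.6642874723111 205.5235047994093 ((0.47197020053863525, 0.34586283564567566), (0.12347638607025146, 0.04992712289094925), 2.2809033393859863)
greentop 1151 [0.33618803 0.46148656 0.04589168] ((0.35314324498176575, 0.4371769428253174), (0.03252919763326645, 0.26694706082344055), 38.66232681274414)
```

View pics/w1.png

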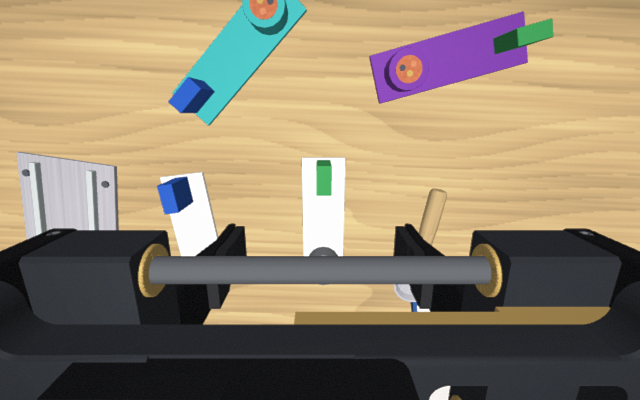

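The wrist view looks back towards the robot. The green grip block is at (324,178) on the white base, between the fingers at (235,240) and (408,240). The spoon handle is at (430,215), near the right finger.

```bash
python3 - <<'E'
from h import *
z=np.load('/tmp/w1.npz'); s=dict(position=z['p'],tool_rot=z['r']); d=z['d']; W=world('wrist',d,s); im=cv2.imread('pics/w1.png')
hsv=cv2.cvtColor(im,cv2.COLOR_BGR2HSV)
g=(hsv[...,0]>40)&(hsv[...,0]<80)&(hsv[...,1]>80)&(W[...,2]>.042)&(W[...,2]<.052)
g[:,:290]=0;g[:,360:]=0
p=W[g]; print('greentop',g.sum(),p.mean(0),np.median(p[:,2]),cv2.minAreaRect(p[:,:2].astype(np.float32)))
wh=(hsv[...,1]<40)&(hsv[...,2]>180)&(abs(W[...,2]-.006)<.005); wh[:,:290]=0; wh[:,360:]=0
p=W[wh]; print('base',wh.sum(),np.median(p[:,2]),cv2.minAreaRect(p[:,:2].astype(np.float32)))
# edge-based heading
ls=[];
for v in range(205,245,1):
    u=np.nonzero(wh[v])[0]
    if len(u)>20: ls.append((W[v,u[0]],W[v,u[-1]]))
L=np.array(ls)
for i in (0,1):
    f=np.polyfit(L[:,i,0],L[:,i,1],1); print('edge',np.degrees(np.arctan(f[0])),np.polyval(f,.43),np.polyval(f,.49))
b=(hsv[...,0]>105)&(hsv[...,0]<130)&(hsv[...,1]>80)&(W[...,2]>.042)&(W[...,2]<.052); b[:165]=0;b[:,:140]=0;b[:,230:]=0
p=W[b]; print('bluetop',b.sum(),p.mean(0),cv2.minAreaRect(p[:,:2].astype(np.float32)))
# gauge bed seen
E
```

```text
greentop 420 [0.42730709 0.3442582  0.04596376] 0.04599307108077988 ((0.42754995822906494, 0.3443467319011688), (0.030723977833986282, 0.013583785854279995), 1.9856090545654297)
base 3350 0.006034280186533514 ((0.47203192114830017, 0.34596890211105347), (0.12354543060064316, 0.049895279109478), 2.1448426246643066)
edge 1.1939101789847817 0.32117905460735285 0.32242949541226734
edge 2.517890896750494 0.3682563681624608 0.37089479601145803
bluetop 478 [0.45339946 0.18221724 0.04550993] ((0.45387426018714905, 0.18168072402477264), (0.03172396868467331, 0.016750074923038483), 8.818448066711426)
```

```bash
python3 - <<'E'
from h import *
plan([(.4275,.3443,.1,92,3),(.4275,.3443,.029,92,4)])
E
```

```text
tilt z [-4.e-04  9.e-04 -1.e+00] yaw 92.48 pos [0.4294 0.343  0.2007] t 2.07
[[[0.6,0.4,33.6],[0,0,np.float64(0.2)],0],[[0.6,0.5,33.5],[0,0,np.float64(0.1)],0],[[0.7,0.4,33.6],[0,0,np.float64(0.2)],0]] max 33.609671227192926
[[[-0.0,0.0,17.8],[0,0,np.float64(-0.0)],0],[[-0.0,0.0,17.7],[0,0,np.float64(-0.0)],0],[[-0.0,0.0,17.8],[0,0,np.float64(-0.0)],0],[[-0.0,0.0,17.7],[0,0,np.float64(-0.0)],0]] max 17.8
end [0.4275 0.3443 0.029 ] 91.98
```

```bash
cat >> h.py <<'E'
def block(hue,ur,vr=(100,400),zr=(.042,.052),n=1,save=None):
    s=ctrl.get_state(); im,d=optics.get_image('wrist')
    if save: cv2.imwrite(save,im)
    W=world('wrist',d,s); hsv=cv2.cvtColor(im,cv2.COLOR_BGR2HSV)
    g=(hsv[...,0]>hue[0])&(hsv[...,0]<hue[1])&(hsv[...,1]>80)&(W[...,2]>zr[0])&(W[...,2]<zr[1])
    g[:,:ur[0]]=0;g[:,ur[1]:]=0;g[:vr[0]]=0;g[vr[1]:]=0
    p=W[g]; print('block',g.sum(),np.round(np.median(p,0),4),cv2.minAreaRect(p[:,:2].astype(np.float32)),'pose',np.round(s['position'],4),round(yaw(s),2),round(s['time'],2))
    return s,im,W
E
python3 - <<'E'
from h import *
for i in range(3): block((40,80),(290,360))
E
```

```text
block 416 [0.4271 0.3444 0.046 ] ((0.42773374915122986, 0.3444921374320984), (0.030855650082230568, 0.013641891069710255), 2.2599704265594482) pose [0.4294 0.343  0.2007] 92.48 2.07
block 446 [0.4273 0.3443 0.046 ] ((0.4279969334602356, 0.344463050365448), (0.031796954572200775, 0.01462547481060028), 2.296079397201538) pose [0.429  0.3436 0.2007] 92.56 2.12
block 436 [0.4273 0.3442 0.046 ] ((0.42779630422592163, 0.3445326089859009), (0.03155440092086792, 0.0145048713311553), 2.2026724815368652) pose [0.4289 0.3437 0.2007] 92.6 2.17
```

arm_command --motion '[[[0.4,0.2,34],[0,0,0.3],0],[[0.4,0.2,34],[0,0,0],0],[[0.3,0.2,33],[0,0,0],0],[[0,0,25],[0,0,0],0],[[0,0,20],[0,0,0],0],[[0,0,15],[0,0,0],0],[[0,0,10],[0,0,0],0],[[0,0,0],[0,0,0],0]]'

```text
time: 2.88
position: [0.4271, 0.3425, 0.0275]
tool_rot: [0.061, -3.138, 0.004]
ft_force: [0.2, -0.0, 0.4]
grip_width: 0.996
```

arm_command --motion '[[[0,0,0],[0,0,0],1],[[0,0,0],[0,0,0],1],[[0,0,0],[0,0,0],1],[[0,0,0],[0,0,0],1],[[0,0,0],[0,0,0],1],[[0,0,0],[0,0,0],1]]' --force 25

```text
time: 3.38
position: [0.4293, 0.3429, 0.0301]
tool_rot: [-0.059, 3.14, 0.001]
ft_force: [0.1, 1.5, -0.3]
grip_width: 0.63
```

arm_command --motion '[[[0,0,0],[0,0,0],1],[[0,0,0],[0,0,0],1],[[0,0,0],[0,0,0],1],[[0,0,0],[0,0,0],1],[[0,0,0],[0,0,0],1],[[0,0,0],[0,0,0],1],[[0,0,0],[0,0,0],1],[[0,0,0],[0,0,0],1]]' --force 25

```text
time: 4.05
position: [0.4289, 0.3428, 0.0296]
tool_rot: [-0.059, 3.141, 0.0]
ft_force: [-0.1, 0.6, 0.2]
grip_width: 0.183
```

```bash
python3 - <<'E'
from h import *
plan([(.429,.343,.15,92,4),(.451,.043,.14,83.2,10)],claw=1)
E
```

```text
tilt z [ 0.e+00  2.e-04 -1.e+00] yaw 92.15 pos [0.4289 0.3428 0.0296] t 4.05
[[[-0.0,0.0,-30.1],[0,0,np.float64(0.0)],1],[[-0.1,0.1,-30.1],[0,0,np.float64(0.1)],1],[[0.0,0.0,-30.1],[0,0,np.float64(0.0)],1],[[-0.0,0.1,-30.1],[0,0,np.float64(0.0)],1]] max 30.100332224080187
[[[-1.1,-30.1,1.0],[0,0,np.float64(0.9)],1],[[-1.6,-30.0,1.0],[0,0,np.float64(0.9)],1],[[-2.1,-30.0,1.0],[0,0,np.float64(0.9)],1],[[-2.5,-30.0,1.0],[0,0,np.float64(0.8)],1],[[-3.0,-29.9,1.0],[0,0,np.float64(0.9)],1],[[-3.4,-29.9,1.0],[0,0,np.float64(0.9)],1],[[-3.9,-29.8,1.0],[0,0,np.float64(0.9)],1],[[-4.4,-29.8,1.0],[0,0,np.float64(0.9)],1],[[-4.8,-29.7,1.0],[0,0,np.float64(0.9)],1],[[-5.3,-29.6,1.0],[0,0,np.float64(0.8)],1]] max 30.13967484894288
end [0.451 0.043 0.14 ] 83.25
```

arm_command --motion '[[[0,0,-20],[0,0,0],1],[[0,0,-30],[0,0,0],1],[[0,0,-35],[0,0,0],1],[[0,0,-35],[0,0,0],1],[[-1,-20,1],[0,0,0.6],1],[[-1.6,-30,1],[0,0,0.9],1],[[-2.1,-30,1],[0,0,0.9],1],[[-2.5,-30,1],[0,0,0.8],1]]'

```text
time: 4.72
position: [0.4374, 0.2313, 0.1451]
tool_rot: [-0.029, -3.141, 0.001]
ft_force: [0.8, -0.8, -3.4]
grip_width: 0.182
```

arm_command --motion '[[[-3,-30,1],[0,0,0.9],1],[[-3.4,-30,1],[0,0,0.9],1],[[-3.9,-30,1],[0,0,0.9],1],[[-4.4,-30,1],[0,0,0.9],1],[[-4.8,-30,1],[0,0,0.9],1],[[-5.3,-30,1],[0,0,0.9],1],[[0,-10,1],[0,0,0.3],1],[[0,0,0],[0,0,0],1]]'

```text
time: 5.38
position: [0.4504, 0.0383, 0.138]
tool_rot: [-0.194, -3.134, 0.001]
ft_force: [0.2, -0.5, -2.6]
grip_width: 0.182
```

```bash
python3 - <<'E'
from h import *
s,im,W=block((40,80),(250,400),(0,400),(.1,.3),save='pics/w2.png')
np.savez('/tmp/w2.npz',W=W,im=im)
E
```

```text
block 1724 [0.4361 0.0397 0.1538] ((0.44893935322761536, 0.03662694990634918), (0.021297240629792213, 0.03262024000287056), 79.50988006591797) pose [0.4504 0.0383 0.138 ] 82.91 5.38
```

View pics/w2.png

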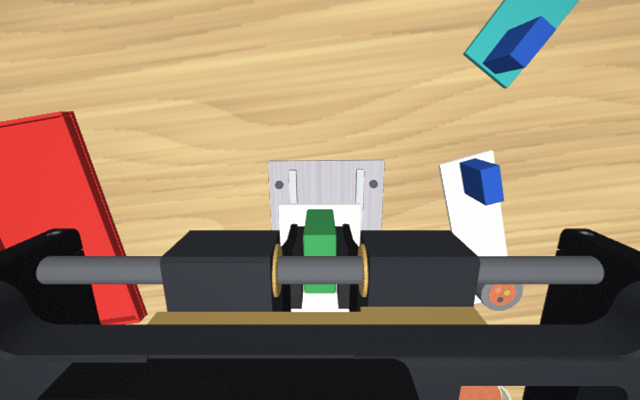

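The wrist view shows the white tail of the green carrier at (320,217) over the bed, with the bed edges at columns 269 and 384 and the fences at about 293 and 360. It is nearly centred and aligned. I'll measure the offset in the tool frame.

```bash
cat >> h.py <<'E'
def subpix_edges(row,us):
    pass
def laneview(s,im,d):
    """bed-edge and carrier-edge positions in tool frame (mm)"""
    m=optics.camera_model('wrist'); f=200/np.tan(np.radians(m['fovy'])/2); Mt=np.array(m['mount'])
    def ray_to_h(u,v,hz):   # intersect with tool-plane z=hz (m)
        r=Mt[:3,:3]@np.array([(u-m['cx'])/f,(v-m['cy'])/f,1]); o=Mt[:3,3]
        return (o+r*((hz-o[2])/r[2]))*1000
    return ray_to_h
E
python3 - <<'E'
from h import *
z=np.load('/tmp/w2.npz'); W=z['W']; im=z['im']
hsv=cv2.cvtColor(im,cv2.COLOR_BGR2HSV)
for v in (150,170,180,190,200,212,220):
    print(v,[tuple(int(q) for q in im[v,u])+(round(float(W[v,u,2])*1000),) for u in (262,268,272,280,286,290,294,298,304,320)])
E
python3 - <<'E'
import cv2
im=cv2.imread('pics/w2.png')[150:245,250:400]
cv2.imwrite('pics/w2z.png',cv2.resize(im,None,fx=5,fy=5,interpolation=cv2.INTER_CUBIC))
E
```

```text
150 [(142, 197, 227, 1), (146, 202, 231, 0), (146, 202, 231, 0), (146, 204, 231, 0), (146, 202, 230, 1), (144, 200, 228, -1), (143, 199, 227, 1), (141, 195, 226, -1), (142, 196, 226, 1), (142, 197, 226, 1)]
170 [(142, 197, 227, 0), (183, 196, 209, 6), (210, 204, 207, 6), (210, 204, 206, 5), (214, 207, 209, 5), (174, 175, 166, 13), (177, 176, 169, 13), (211, 204, 207, 6), (216, 209, 212, 7), (203, 197, 199, 6)]
180 [(138, 191, 222, 0), (120, 157, 183, 1), (209, 202, 205, 7), (181, 175, 177, 6), (216, 209, 213, 5), (234, 234, 229, 14), (237, 237, 232, 15), (213, 206, 210, 6), (213, 205, 209, 6), (202, 196, 198, 7)]
190 [(151, 209, 235, 1), (151, 208, 235, -1), (211, 204, 207, 5), (218, 211, 213, 6), (215, 208, 211, 7), (235, 235, 230, 15), (239, 238, 234, 14), (213, 207, 210, 6), (212, 206, 207, 5), (204, 198, 200, 6)]
200 [(146, 202, 230, 0), (144, 200, 230, 0), (210, 202, 205, 6), (221, 214, 218, 7), (214, 206, 210, 7), (235, 234, 229, 14), (239, 238, 234, 13), (207, 201, 203, 5), (210, 203, 206, 7), (203, 197, 199, 5)]
212 [(139, 193, 224, -1), (140, 195, 226, 0), (214, 207, 209, 6), (255, 255, 255, 114), (254, 254, 254, 114), (254, 254, 254, 115), (254, 254, 254, 115), (254, 254, 254, 114), (255, 255, 255, 114), (69, 122, 50, 122)]
220 [(142, 195, 226, 1), (141, 197, 227, 0), (215, 207, 210, 6), (254, 254, 254, 114), (254, 254, 254, 115), (254, 254, 254, 114), (254, 254, 254, 114), (254, 254, 254, 114), (255, 255, 255, 114), (68, 121, 49, 135)]
```

View pics/w2z.png

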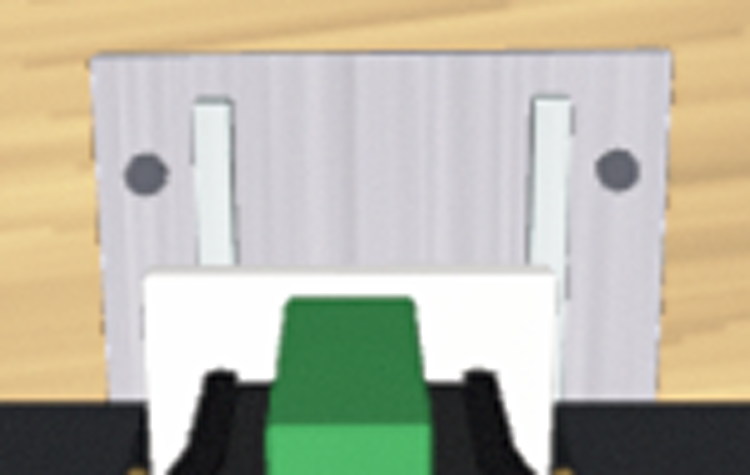

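```bash
cat >> h.py <<'E'
def edge_rows(ch,rows,u0,u1):
    """sub-pixel strongest gradient column between u0,u1"""
    out=[]
    for v in rows:
        g=np.abs(np.diff(ch[v,u0:u1].astype(float))); k=g.argmax()
        w=g[max(0,k-1):k+2]; out.append((u0+max(0,k-1)+(w*np.arange(len(w))).sum()/w.sum()+.5,v))
    return out
def linefit(pts):  # tool xy mm -> y at x=0 & slope deg (dy/dx)
    p=np.array(pts); f=np.polyfit(p[:,0],p[:,1],1); r=p[:,1]-np.polyval(f,p[:,0]); 
    k=abs(r)<2; f=np.polyfit(p[k,0],p[k,1],1); return f, np.degrees(np.arctan(f[0])),k.sum()
E
python3 - <<'E'
from h import *
z=np.load('/tmp/w2.npz'); im=z['im']; s=ctrl.get_state(); print(s['position'],yaw(s))
ry=laneview(None,None,None)
ch=im[...,0]  # blue channel: wood 145 vs bed 210
h=.138-.006; hb=.0236
res={}
for nm,u0,u1,rows,hz in [('bedL',262,276,range(166,228),h),('bedR',376,390,range(166,228),h),('carL',272,284,range(207,240),hb),('carR',356,368,range(207,240),hb)]:
    c=im[...,1] if nm.startswith('car') else ch
    pts=[ry(u,v,hz) for u,v in edge_rows(c,rows,u0,u1)]
    f,a,n=linefit(pts); res[nm]=f; print(nm,'slope',round(a,2),n,'y@x=60',np.round(np.polyval(f,60),1),'y@0',np.round(f[1],1),'xrange',np.round([pts[0][0],pts[-1][0]],0))
for q in (0,60,-100): print('x',q,'bed mid',np.round((np.polyval(res['bedL'],q)+np.polyval(res['bedR'],q))/2,2),'car mid',np.round((np.polyval(res['carL'],q)+np.polyval(res['carR'],q))/2,2))
for nm,us,v0,v1,hz in [('bedEnd',range(272,382),155,168,h),('carTail',range(282,358),198,210,hb)]:
    c=im[...,1] if nm=='carTail' else ch
    e=edge_rows(c.T,us,v0,v1); pts=[ry(v,u,hz) for u,v in e]
    p=np.array(pts); f=np.polyfit(p[:,1],p[:,0],1); print(nm,'x@y0',round(f[1],1),'slope',np.degrees(np.arctan(f[0])).round(2))
E
```

```text
[0.45055113 0.04080872 0.13813982] 83.08764012762323
bedL slope -0.44 59 y@x=60 -48.7 y@0 -48.2 xrange [ 23. -39.]
bedR slope -0.41 59 y@x=60 60.7 y@0 61.1 xrange [ 22. -39.]
carL slope 0.03 33 y@x=60 -24.6 y@0 -24.6 xrange [17. -4.]
carR slope 2.18 33 y@x=60 27.6 y@0 25.3 xrange [17. -4.]
x 0 bed mid 6.44 car mid 0.35
x 60 bed mid 6.0 car mid 1.51
x -100 bed mid 7.19 car mid -1.58
bedEnd x@y0 27.8 slope 0.37
carTail x@y0 18.1 slope -0.14
```

arm_command --motion '[[[0,3,15],[0,0,-0.3],1],[[0,3,25],[0,0,-0.2],1],[[0,0,23],[0,0,0],1],[[0,0,12],[0,0,0],1],[[0,0,3],[0,0,0],1],[[0,0,0],[0,0,0],1],[[0,0,0],[0,0,0],1]]'

```text
time: 6.02
position: [0.4523, 0.0487, 0.0611]
tool_rot: [0.169, 3.136, 0.001]
ft_force: [0.8, 0.6, -2.4]
grip_width: 0.181
```

```bash
python3 - <<'E'
from h import *
s,im,W=block((40,80),(250,400),(0,400),(.02,.3),save='pics/w3.png')
np.savez('/tmp/w3.npz',W=W,im=im)
cv2.imwrite('pics/w3z.png',cv2.resize(im[150:245,240:410],None,fx=4.5,fy=4.5,interpolation=cv2.INTER_CUBIC))
E
```

```text
block 1724 [0.438  0.0499 0.0769] ((0.4513665735721588, 0.05058196187019348), (0.0217148270457983, 0.032049018889665604), 83.72071838378906) pose [0.4523 0.0487 0.0611] 83.84 6.02
```

View pics/w3z.png

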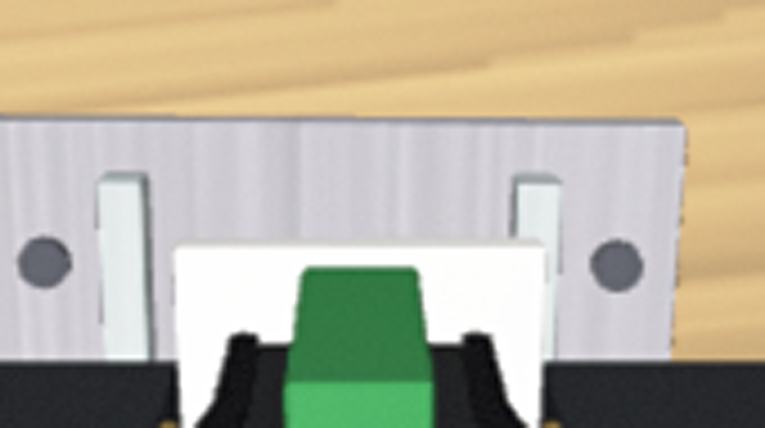

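```bash
python3 - <<'E'
from h import *
z=np.load('/tmp/w3.npz'); im=z['im']; s=ctrl.get_state(); print(s['position'],yaw(s),s['time'])
ry=laneview(None,None,None)
ch=im[...,0]
h=.061-.006; hb=.0236; hf=.061-.014
res={}
for nm,u0,u1,rows,hz in [('fenL',254,268,range(190,228),hf),('fenLin',268,280,range(190,228),hf),('fenRout',358,372,range(192,225),hf),('bedR',382,400,range(182,228),h),('carL',274,288,range(207,243),hb),('carR',354,364,range(207,243),hb)]:
    c=ch if nm=='bedR' else im[...,1]
    pts=[ry(u,v,hz) for u,v in edge_rows(c,rows,u0,u1)]
    f,a,n=linefit(pts); res[nm]=f; print(nm,'slope',round(a,2),n,'y@0',np.round(f[1],1),'y@20',np.round(np.polyval(f,20),1),'xrange',np.round([pts[0][0],pts[-1][0]],0))
for nm,us,v0,v1,hz in [('bedEnd',range(245,388),170,183,h),('carTail',range(282,358),198,210,hb)]:
    c=im[...,1] if nm=='carTail' else ch
    e=edge_rows(c.T,us,v0,v1); pts=[ry(v,u,hz) for u,v in e]
    p=np.array(pts); f=np.polyfit(p[:,1],p[:,0],1); print(nm,'x@y0',round(f[1],1),'slope',np.degrees(np.arctan(f[0])).round(2))
E
```

```text
[0.45274321 0.04855747 0.06152049] 83.81416681489401 6.0667
fenL slope 0.66 30 y@0 -39.2 y@20 -38.9 xrange [22. -5.]
fenLin slope 0.56 38 y@0 -32.5 y@20 -32.3 xrange [22. -5.]
fenRout slope 0.33 26 y@0 30.0 y@20 30.1 xrange [20. -3.]
bedR slope 0.49 43 y@0 50.1 y@20 50.3 xrange [25. -8.]
carL slope -0.08 29 y@0 -24.6 y@20 -24.6 xrange [17. -6.]
carR slope 0.53 34 y@0 25.5 y@20 25.7 xrange [17. -6.]
bedEnd x@y0 28.9 slope -0.56
carTail x@y0 18.1 slope -0.02
```

arm_command --motion '[[[0,-2.5,3],[0,0,0.3],1],[[0,-2.5,3],[0,0,0.2],1],[[0,0,8],[0,0,0],1],[[0,0,7],[0,0,0],1],[[0,0,0],[0,0,0],1],[[0,0,0],[0,0,0],1],[[0,0,0],[0,0,0],1],[[0,0,0],[0,0,0],1]]'

```text
time: 6.73
position: [0.4515, 0.0427, 0.0397]
tool_rot: [0.185, 3.136, 0.0]
ft_force: [0.3, 0.8, -2.2]
grip_width: 0.181
```

```bash
cat > lane.py <<'E'
from h import *
import sys
def lane(save):
    s=ctrl.get_state(); im,d=optics.get_image('wrist'); cv2.imwrite(save,im)
    cv2.imwrite(save.replace('.png','z.png'),cv2.resize(im[150:245,240:410],None,fx=4.5,fy=4.5,interpolation=cv2.INTER_CUBIC))
    print(np.round(s['position'],4),round(yaw(s),2),round(s['time'],2),np.round(s['ft_force'],2))
    return s,im
E
python3 - <<'E'
from lane import *
lane('pics/w4.png')
E
```

```text
[0.4515 0.0427 0.0397] 83.25 6.73 [ 0.26  0.78 -2.24]
```

View pics/w4z.png

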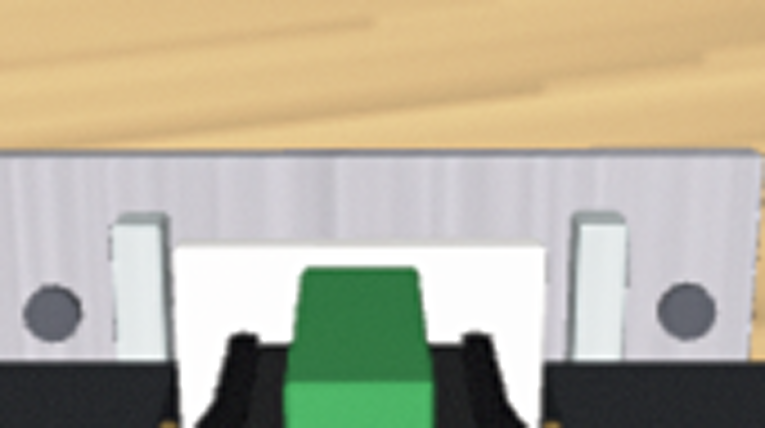

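```bash
cat >> lane.py <<'E'
def rows_(im,tcpz,specs):
    ry=laneview(None,None,None)
    for nm,u0,u1,rows,zw in specs:
        hz=.0236 if zw is None else tcpz-zw
        c=im[...,0] if nm=='bedR' else im[...,1]
        pts=[ry(u,v,hz) for u,v in edge_rows(c,rows,u0,u1)]
        f,a,n=linefit(pts); print(nm,'slope',round(a,2),n,'y@0',np.round(f[1],1),'xr',np.round([pts[0][0],pts[-1][0]],0))
def ends_(im,tcpz,specs):
    ry=laneview(None,None,None)
    for nm,us,v0,v1,zw in specs:
        hz=.0236 if zw is None else tcpz-zw
        c=im[...,1] if nm=='carTail' else im[...,0]
        e=edge_rows(c.T,us,v0,v1); p=np.array([ry(v,u,hz) for u,v in e]); f=np.polyfit(p[:,1],p[:,0],1); print(nm,'x@y0',round(f[1],1),'slope',np.degrees(np.arctan(f[0])).round(2))
E
python3 - <<'E'
from lane import *
im=cv2.imread('pics/w4.png')
rows_(im,.0397,[('fenLout',258,270,range(201,228),.014),('fenRout',372,384,range(201,228),.014),('fenRinBot',360,371,range(201,228),.006),('bedR',398,415,range(186,228),.006),('carL',274,284,range(207,243),None),('carR',356,365,range(207,240),None)])
ends_(im,.0397,[('bedEnd',range(245,405),176,190,.006),('carTail',range(282,358),198,210,None)])
E
```

```text
fenLout slope 0.06 25 y@0 -33.1 xr [20.  4.]
fenRout slope -0.11 27 y@0 36.1 xr [20.  3.]
fenRinBot slope -1.01 27 y@0 31.2 xr [18.  0.]
bedR slope -0.39 38 y@0 56.2 xr [28.  0.]
carL slope -3.34 36 y@0 -24.7 xr [17. -6.]
carR slope -0.43 33 y@0 25.0 xr [17. -4.]
bedEnd x@y0 28.7 slope -0.0
carTail x@y0 18.0 slope -0.19
```

arm_command --motion '[[[0,0.6,1],[0,0,0],1],[[0,0.6,1],[0,0,0],1],[[0,0,1],[0,0,0],1],[[0,0,0.6],[0,0,0],1],[[0,0,0],[0,0,0],1],[[0,0,0],[0,0,0],1]]' --force 18

```text
time: 7.28
position: [0.4514, 0.0438, 0.0359]
tool_rot: [-0.185, -3.136, -0.0]
ft_force: [0.2, -0.0, -2.4]
grip_width: 0.177
```

```bash
python3 - <<'E'
from lane import *
s,im=lane('pics/w5.png')
z=s['position'][2]
rows_(im,z,[('fenLout',256,272,range(204,228),.014),('fenRout',370,388,range(204,228),.014),('carL',274,284,range(207,243),None),('carR',356,365,range(207,240),None)])
ends_(im,z,[('carTail',range(282,358),198,210,None)])
E
```

```text
[0.4514 0.0438 0.0359] 83.24 7.28 [ 0.22 -0.05 -2.42]
fenLout slope -0.33 24 y@0 -34.2 xr [20.  5.]
fenRout slope -27.27 20 y@0 43.6 xr [20.  5.]
carL slope -3.38 36 y@0 -25.2 xr [17. -6.]
carR slope -0.54 33 y@0 25.0 xr [17. -4.]
carTail x@y0 18.1 slope -0.1
```

View pics/w5z.png

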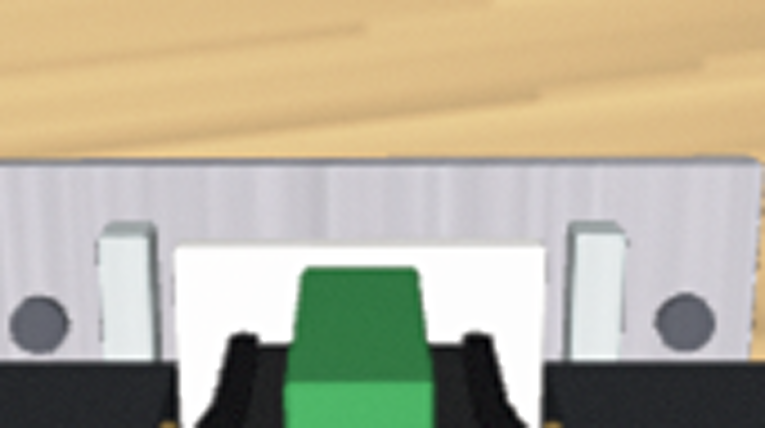

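arm_command --motion '[[[0,0.2,0.4],[0,0,0],1],[[0,0,0.4],[0,0,0],1],[[0,0,0],[0,0,0],1],[[0,0,0],[0,0,0],1]]'

```text
time: 7.67
position: [0.4516, 0.0441, 0.0355]
tool_rot: [0.185, 3.136, 0.0]
ft_force: [-2.2, 1.1, 2.9]
grip_width: 0.183
```

arm_command --motion '[[[-2,0,-0.3],[0,0,0],1],[[-3,0,0],[0,0,0],1],[[-3,0,0],[0,0,0],1],[[-3,0,0],[0,0,0],1],[[-3,0,0],[0,0,0],1],[[-2,0,0],[0,0,0],1],[[0,0,0],[0,0,0],1]]'

```text
time: 8.25
position: [0.4682, 0.0422, 0.0355]
tool_rot: [0.185, 3.135, 0.0]
ft_force: [-0.9, 0.3, 2.6]
grip_width: 0.18
```

arm_command --motion '[[[-1,0,0],[0,0,0],1],[[-1,0,0],[0,0,0],1],[[-1,0,0],[0,0,0],1],[[-1,0,0],[0,0,0],1],[[-1,0,0],[0,0,0],1]]'

```text
time: 8.67
position: [0.4718, 0.0417, 0.0355]
tool_rot: [-0.185, -3.135, -0.0]
ft_force: [-4.4, 0.6, 6.7]
grip_width: 0.179
```

arm_command --motion '[[[-1,0,0],[0,0,0],1],[[-1,0,0],[0,0,0],1],[[-1,0,0],[0,0,0],1],[[-1,0,0],[0,0,0],1]]'

```text
time: 9.0
position: [0.4757, 0.0412, 0.0355]
tool_rot: [-0.185, -3.135, -0.0]
ft_force: [-5.3, 0.8, 6.6]
grip_width: 0.183
```

arm_command --motion '[[[0,0,-0.5],[0,0,0],1],[[-1,0,0],[0,0,0],1],[[-1,0,0],[0,0,0],1],[[-1,0,0],[0,0,0],1]]'

```text
time: 9.33
position: [0.4796, 0.0406, 0.0357]
tool_rot: [0.185, 3.136, -0.0]
ft_force: [-0.1, 0.1, -2.5]
grip_width: 0.181
```

arm_command --motion '[[[-1,0,0],[0,0,0],1],[[-1,0,0],[0,0,0],1],[[-1,0,0],[0,0,0],1],[[-1,0,0],[0,0,0],1],[[-1,0,0],[0,0,0],1]]'

```text
time: 9.75
position: [0.4844, 0.0401, 0.0359]
tool_rot: [0.185, 3.136, 0.0]
ft_force: [0.6, -0.1, -2.4]
grip_width: 0.182
```

arm_command --motion '[[[-2,0,0],[0,0,0],1],[[-3,0,0],[0,0,0],1],[[-3,0,0],[0,0,0],1],[[-3,0,0],[0,0,0],1],[[-3,0,0],[0,0,0],1],[[-3,0,0],[0,0,0],1],[[-3,0,0],[0,0,0],1]]'

```text
time: 10.33
position: [0.5045, 0.0378, 0.0359]
tool_rot: [0.185, 3.136, 0.0]
ft_force: [-0.0, 0.3, -2.6]
grip_width: 0.182
```

arm_command --motion '[[[-3,0,0],[0,0,0],1],[[-3,0,0],[0,0,0],1],[[-3,0,0],[0,0,0],1],[[-3,0,0],[0,0,0],1],[[-3,0,0],[0,0,0],1],[[-3,0,0],[0,0,0],1],[[-2,0,0],[0,0,0],1],[[0,0,0],[0,0,0],1]]'

```text
time: 11.0
position: [0.5245, 0.0354, 0.036]
tool_rot: [0.185, 3.136, -0.0]
ft_force: [-0.6, -0.8, -2.4]
grip_width: 0.185
```

```bash
python3 - <<'E'
from lane import *
s,im=lane('pics/w6.png')
im2,d=optics.get_image('scene'); cv2.imwrite('pics/s6.png',cv2.resize(im2[150:310,230:420],None,fx=3.5,fy=3.5,interpolation=cv2.INTER_CUBIC))
E
```

```text
[0.5245 0.0354 0.036 ] 83.24 11.0 [-0.56 -0.75 -2.4 ]
```

View pics/w6.png

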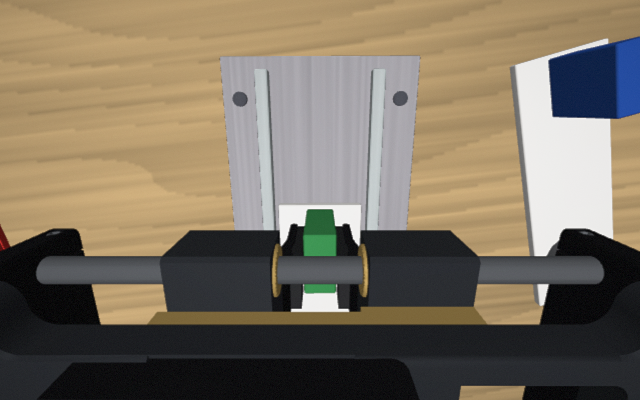

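View pics/s6.png

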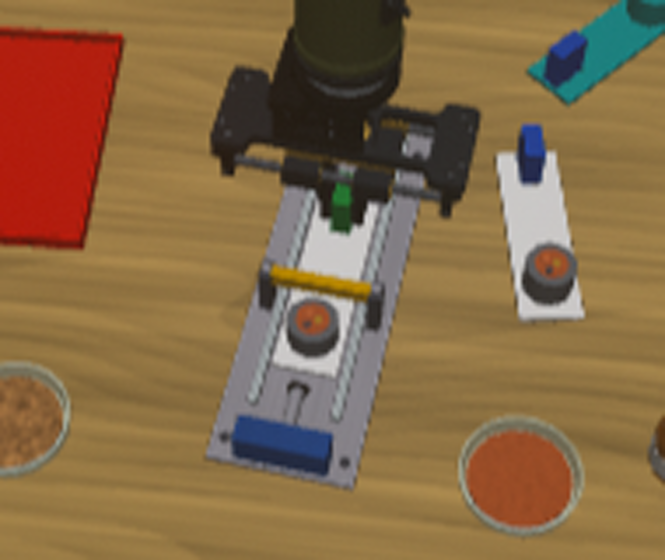

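The carrier's mount has passed under the yellow bar with no measurable force. Its nose is at about (310,370) in the zoom, with the spindle tip just ahead at (298,385). I'll feel for the tip in small steps.

arm_command --motion '[[[-2,0,0.1],[0,0,0],1],[[-2,0,0.1],[0,0,0],1],[[-2,0,0],[0,0,0],1],[[-2,0,0],[0,0,0],1],[[-2,0,0],[0,0,0],1]]'

```text
time: 11.52
position: [0.5342, 0.0343, 0.0358]
tool_rot: [0.185, 3.136, 0.0]
ft_force: [0.0, 1.0, -2.5]
grip_width: 0.184
```

arm_command --motion '[[[-1,0,0],[0,0,0],1],[[-1,0,0],[0,0,0],1],[[-1,0,0],[0,0,0],1],[[0,0,0],[0,0,0],1]]'

```text
time: 11.85
position: [0.5371, 0.0339, 0.0358]
tool_rot: [0.185, 3.136, -0.0]
ft_force: [0.5, -0.1, -2.1]
grip_width: 0.184
```

arm_command --motion '[[[-0.5,0,0],[0,0,0],1],[[-0.5,0,0],[0,0,0],1],[[-0.5,0,0],[0,0,0],1],[[-0.5,0,0],[0,0,0],1]]'

```text
time: 12.18
position: [0.5389, 0.0337, 0.0358]
tool_rot: [0.185, 3.136, 0.0]
ft_force: [-0.4, 1.2, -1.5]
grip_width: 0.18
```

arm_command --motion '[[[-0.5,0,0],[0,0,0],1],[[-0.5,0,0],[0,0,0],1],[[-0.5,0,0],[0,0,0],1]]'

```text
time: 12.43
position: [0.5404, 0.0335, 0.0358]
tool_rot: [0.185, 3.136, 0.0]
ft_force: [0.2, 0.7, -2.5]
grip_width: 0.185
```

arm_command --motion '[[[-0.5,0,0],[0,0,0],1],[[-0.5,0,0],[0,0,0],1],[[-0.5,0,0],[0,0,0],1]]'

```text
time: 12.68
position: [0.5413, 0.0334, 0.0356]
tool_rot: [-0.185, -3.135, -0.0]
ft_force: [-1.7, 0.4, -0.8]
grip_width: 0.179
```

arm_command --motion '[[[0,0,0],[0,0,0],1],[[0,0,0],[0,0,0],1]]'

```text
time: 12.85
position: [0.5413, 0.0334, 0.0356]
tool_rot: [-0.185, -3.135, -0.0]
ft_force: [-2.2, 0.1, -1.2]
grip_width: 0.183
```

arm_command --motion '[[[-0.5,0,0],[0,0,0],1],[[0,0,0],[0,0,0],1],[[0,0,0],[0,0,0],1]]'

```text
time: 13.1
position: [0.5414, 0.0334, 0.0356]
tool_rot: [-0.185, -3.134, -0.0]
ft_force: [-5.0, 0.6, 0.2]
grip_width: 0.181
```

arm_command --motion '[[[-0.5,0,0],[0,0,0],1],[[0,0,0],[0,0,0],1],[[0,0,0],[0,0,0],1]]'

```text
time: 13.35
position: [0.5414, 0.0334, 0.0356]
tool_rot: [-0.185, -3.133, -0.0]
ft_force: [-7.1, 0.3, 3.0]
grip_width: 0.18
```

arm_command --motion '[[[-0.3,0,-0.1],[0,0,0],1],[[0,0,0],[0,0,0],1],[[0,0,0],[0,0,0],1],[[0,0,0],[0,0,0],1],[[0,0,0],[0,0,0],1],[[0,0,0],[0,0,0],1]]'

```text
time: 13.85
position: [0.5414, 0.0334, 0.0355]
tool_rot: [-0.185, -3.133, -0.0]
ft_force: [-7.3, 1.5, 3.3]
grip_width: 0.186
```

arm_command --motion '[[[0,0,0],[0,0,0],1],[[0,0,0],[0,0,0],1],[[0,0,0],[0,0,0],1],[[0,0,0],[0,0,0],1],[[0,0,0],[0,0,0],1],[[0,0,0],[0,0,0],1]]'

```text
time: 14.35
position: [0.5414, 0.0334, 0.0356]
tool_rot: [-0.185, -3.133, -0.0]
ft_force: [-7.2, 0.7, 1.5]
grip_width: 0.181
```

arm_command --motion '[[[-0.2,0,0],[0,0,0],1],[[0,0,0],[0,0,0],1],[[0,0,0],[0,0,0],1],[[0,0,0],[0,0,0],1],[[0,0,0],[0,0,0],1],[[0,0,0],[0,0,0],1],[[0,0,0],[0,0,0],1],[[0,0,0],[0,0,0],1]]'

```text
time: 15.02
position: [0.5414, 0.0334, 0.0355]
tool_rot: [-0.184, -3.132, -0.0]
ft_force: [-7.5, 0.6, 2.3]
grip_width: 0.179
```

```bash
python3 - <<'E'
from lane import *
im2,d=optics.get_image('scene'); cv2.imwrite('pics/s7.png',cv2.resize(im2[180:300,270:380],None,fx=5,fy=5,interpolation=cv2.INTER_CUBIC))
show()
E
```

```text
time 15.0667
joint_positions [-0.4804  0.3031  0.4215  1.94   -0.1534  0.9333  1.4694]
qd [ 0.0009  0.0001  0.0007 -0.0019  0.0009  0.001   0.0012]
joint_torque [ 6.47500e-01 -3.87358e+01  4.69370e+00 -2.89139e+01  1.75400e-01
 -2.50200e+00 -1.53000e-02]
position [0.5414 0.0334 0.0356]
tool_rot [-1.8450e-01 -3.1321e+00 -3.0000e-04]
ft_force [-7.146   1.1693  2.0431]
torque [0.1327 1.4736 0.0368]
grip_width 0.1863
```

View pics/s7.png

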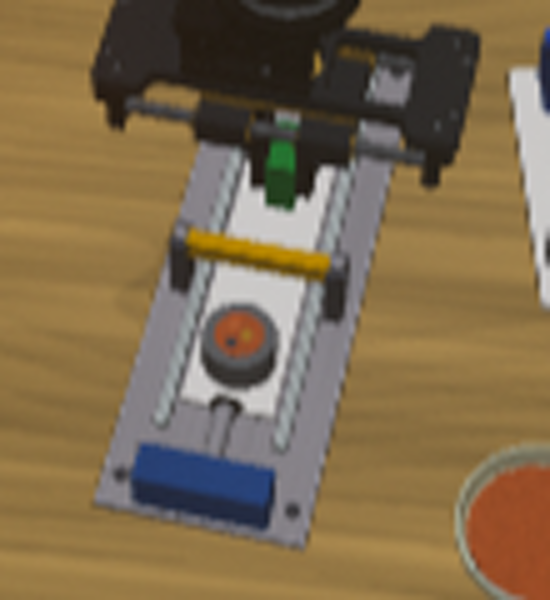

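The nose is on the rubber tip at (225,405) in the zoom and the carrier lies straight in the lane. Pressing reads 7.2 N, but part of that could be bed friction. I'll unload the bed slightly and press once more, so the tip gets the full force.

arm_command --motion '[[[0,0,-0.2],[0,0,0],1],[[0,0,-0.2],[0,0,0],1],[[0,0,0],[0,0,0],1],[[0,0,0],[0,0,0],1]]' --force 25

```text
time: 15.4
position: [0.5415, 0.0334, 0.0356]
tool_rot: [-0.184, -3.132, -0.0]
ft_force: [-6.3, 1.0, 1.0]
grip_width: 0.179
```

arm_command --motion '[[[-0.4,0,-0.2],[0,0,0],1],[[0,0,0],[0,0,0],1],[[0,0,0],[0,0,0],1],[[0,0,0],[0,0,0],1]]'

```text
time: 15.73
position: [0.5415, 0.0334, 0.0357]
tool_rot: [-0.184, -3.131, -0.0]
ft_force: [-7.2, 0.8, 0.3]
grip_width: 0.181
```

arm_command --motion '[[[-0.3,0,-0.2],[0,0,0],1],[[0,0,0],[0,0,0],1],[[0,0,0],[0,0,0],1],[[0,0,0],[0,0,0],1],[[0,0,0],[0,0,0],1],[[0,0,0],[0,0,0],1],[[0,0,0],[0,0,0],1],[[0,0,0],[0,0,0],1]]'

```text
time: 16.4
position: [0.5415, 0.0334, 0.0358]
tool_rot: [-0.184, -3.131, -0.0]
ft_force: [-7.9, 0.6, 0.3]
grip_width: 0.182
```

arm_command --motion '[[[-0.2,0,0],[0,0,0],1],[[0,0,0],[0,0,0],1],[[0,0,0],[0,0,0],1],[[0,0,0],[0,0,0],1],[[0,0,0],[0,0,0],1],[[0,0,0],[0,0,0],1],[[0,0,0],[0,0,0],1],[[0,0,0],[0,0,0],1]]'

```text
time: 17.07
position: [0.5415, 0.0334, 0.0358]
tool_rot: [-0.184, -3.13, -0.0]
ft_force: [-7.9, 1.2, 1.3]
grip_width: 0.179
```

arm_command --motion '[[[0,0,0],[0,0,0],0.5],[[0,0,0],[0,0,0],0.5],[[0,0,0],[0,0,0],0.5],[[0,0,0],[0,0,0],0.5],[[0,0,0],[0,0,0],0.5],[[0,0,0],[0,0,0],0.5]]'

```text
time: 17.57
position: [0.5447, 0.0331, 0.037]
tool_rot: [0.185, 3.135, 0.0]
ft_force: [0.1, 0.2, 0.3]
grip_width: 0.477
```

```bash
python3 - <<'E'
from h import *
plan([(.5447,.0331,.13,83.2,4),(.4545,.1815,.15,98.8,6)],claw=0)
E
```

```text
tilt z [ 1.1e-03  1.0e-04 -1.0e+00] yaw 83.24 pos [0.5447 0.0331 0.037 ] t 17.57
[[[0.0,0.0,-23.3],[0,0,np.float64(0.0)],0],[[0.0,0.0,-23.2],[0,0,np.float64(0.0)],0],[[0.0,0.0,-23.3],[0,0,np.float64(0.0)],0],[[0.1,0.0,-23.2],[0,0,np.float64(0.0)],0]] max 23.3
[[[17.8,22.8,-3.3],[0,0,np.float64(-2.6)],0],[[16.8,23.6,-3.4],[0,0,np.float64(-2.6)],0],[[15.7,24.3,-3.3],[0,0,np.float64(-2.6)],0],[[14.6,25.0,-3.4],[0,0,np.float64(-2.6)],0],[[13.4,25.7,-3.3],[0,0,np.float64(-2.6)],0],[[12.2,26.2,-3.3],[0,0,np.float64(-2.6)],0]] max 29.17087588674704
end [0.4545 0.1815 0.15  ] 98.84
```

arm_command --motion '[[[0,0,-10],[0,0,0],0.5],[[0,0,-23],[0,0,0],0.5],[[0,0,-30],[0,0,0],0],[[0,0,-30],[0,0,0],0],[[17.8,22.8,-3],[0,0,-2.6],0],[[16.8,23.6,-3],[0,0,-2.6],0],[[15.7,24.3,-3],[0,0,-2.6],0],[[14.6,25,-3],[0,0,-2.6],0]]'

```text
time: 18.23
position: [0.4837, 0.1328, 0.143]
tool_rot: [-0.102, 3.138, 0.001]
ft_force: [0.6, -0.0, 0.4]
grip_width: 0.872
```

arm_command --motion '[[[13.4,25.7,-3],[0,0,-2.6],0],[[12.2,26.2,-3],[0,0,-2.6],0],[[0,0,0],[0,0,0],0],[[0,0,0],[0,0,0],0],[[0,0,0],[0,0,0],0],[[0,0,0],[0,0,0],0]]'

```text
time: 18.73
position: [0.4549, 0.1802, 0.148]
tool_rot: [-0.238, 3.132, -0.001]
ft_force: [-0.7, -0.3, -0.1]
grip_width: 0.996
```

```bash
python3 - <<'E'
from h import *
block((105,130),(270,370),save='pics/w8.png'); block((105,130),(270,370))
im2,d=optics.get_image('scene'); cv2.imwrite('pics/s8.png',cv2.resize(im2[150:310,230:420],None,fx=3.5,fy=3.5,interpolation=cv2.INTER_CUBIC))
E
```

```text
block 638 [0.4533 0.181  0.0461] ((0.4540663957595825, 0.1809932440519333), (0.03189738839864731, 0.014912470243871212), 9.094367027282715) pose [0.4549 0.1802 0.148 ] 98.7 18.73
block 634 [0.4533 0.181  0.0459] ((0.45416682958602905, 0.18097791075706482), (0.0318596325814724, 0.014795506373047829), 8.938109397888184) pose [0.4548 0.1801 0.1478] 98.69 18.78
```

View pics/w8.png

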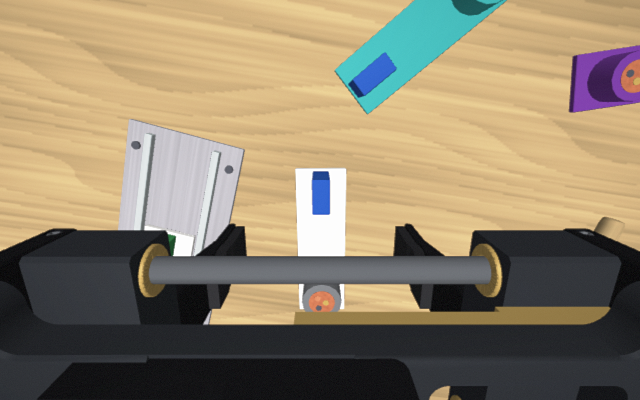

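View pics/s8.png

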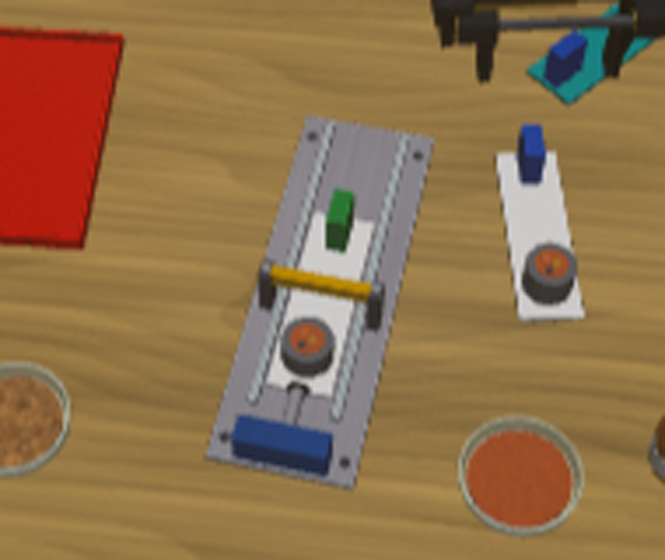

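arm_command --motion '[[[0.3,0.3,25],[0,0,-0.2],0],[[0.2,0.2,30],[0,0,0],0],[[0,0,28],[0,0,0],0],[[0,0,20],[0,0,0],0],[[0,0,12],[0,0,0],0],[[0,0,4],[0,0,0],0],[[0,0,0],[0,0,0],0.6],[[0,0,0],[0,0,0],0.9]]'

```text
time: 19.55
position: [0.4542, 0.1818, 0.0292]
tool_rot: [-0.246, 3.131, 0.0]
ft_force: [0.1, -0.6, 0.5]
grip_width: 0.92
```

arm_command --motion '[[[0,0,0],[0,0,0],1],[[0,0,0],[0,0,0],1],[[0,0,0],[0,0,0],1],[[0,0,0],[0,0,0],1],[[0,0,0],[0,0,0],1],[[0,0,0],[0,0,0],1],[[0,0,0],[0,0,0],1],[[0,0,0],[0,0,0],1]]'

```text
time: 20.22
position: [0.4535, 0.182, 0.0287]
tool_rot: [-0.248, 3.132, 0.0]
ft_force: [0.3, 0.7, -0.0]
grip_width: 0.327
```

arm_command --motion '[[[0,0,0],[0,0,0],1],[[0,0,0],[0,0,0],1],[[0,0,0],[0,0,0],1],[[0,0,0],[0,0,0],1],[[0,0,0],[0,0,0],1]]'

```text
time: 20.63
position: [0.4535, 0.1818, 0.0286]
tool_rot: [0.248, -3.132, 0.0]
ft_force: [0.1, -0.4, 0.4]
grip_width: 0.185
```

```bash
python3 - <<'E'
from h import *
plan([(.4535,.1818,.15,98.9,4),(.47,0.0,.15,95.5,6),(.406,-.2365,.13,92,8)],claw=1)
E
```

```text
tilt z [-1.e-04 -2.e-04 -1.e+00] yaw 99.04 pos [0.4535 0.1818 0.0286] t 20.63
[[[-0.0,0.0,-30.3],[0,0,np.float64(0.0)],1],[[-0.0,0.0,-30.4],[0,0,np.float64(0.1)],1],[[-0.0,0.0,-30.3],[0,0,np.float64(0.0)],1],[[-0.0,0.0,-30.4],[0,0,np.float64(0.0)],1]] max 30.4
[[[2.0,-30.4,0.0],[0,0,np.float64(0.6)],1],[[1.7,-30.3,0.0],[0,0,np.float64(0.5)],1],[[1.4,-30.4,0.0],[0,0,np.float64(0.6)],1],[[1.1,-30.4,0.0],[0,0,np.float64(0.6)],1],[[0.7,-30.4,0.0],[0,0,np.float64(0.6)],1],[[0.5,-30.4,0.0],[0,0,np.float64(0.5)],1]] max 30.465718438927382
[[[10.8,-28.7,2.5],[0,0,np.float64(0.4)],1],[[10.6,-28.7,2.5],[0,0,np.float64(0.5)],1],[[10.4,-28.8,2.5],[0,0,np.float64(0.4)],1],[[10.2,-28.9,2.5],[0,0,np.float64(0.5)],1],[[9.9,-29.0,2.5],[0,0,np.float64(0.4)],1],[[9.7,-29.0,2.5],[0,0,np.float64(0.5)],1],[[9.4,-29.2,2.5],[0,0,np.float64(0.4)],1],[[9.3,-29.2,2.5],[0,0,np.float64(0.4)],1]] max 30.777426793024787
end [ 0.406  -0.2365  0.13  ] 92.04
```

arm_command --motion '[[[0,0,-15],[0,0,0],1],[[0,0,-30],[0,0,0],1],[[0,0,-38],[0,0,0],1],[[0,0,-38],[0,0,0],1],[[2,-20,0],[0,0,0.4],1],[[1.7,-30,0],[0,0,0.6],1],[[1.4,-30,0],[0,0,0.6],1],[[1,-30,0],[0,0,0.6],1]]'

```text
time: 21.3
position: [0.4627, 0.0712, 0.1494]
tool_rot: [0.189, -3.135, -0.0]
ft_force: [0.3, -0.3, -2.4]
grip_width: 0.183
```

arm_command --motion '[[[0.8,-30,0],[0,0,0.6],1],[[0.5,-30,0],[0,0,0.6],1],[[9,-30,2],[0,0,0.5],1],[[10.5,-29,2],[0,0,0.5],1],[[10.5,-29,2],[0,0,0.5],1],[[10.5,-29,2],[0,0,0.5],1],[[10,-29,2],[0,0,0.5],1],[[9.5,-29,2],[0,0,0.5],1]]'

```text
time: 21.97
position: [0.4212, -0.1677, 0.1371]
tool_rot: [0.072, -3.14, -0.001]
ft_force: [0.3, 1.0, -2.3]
grip_width: 0.183
```

arm_command --motion '[[[9.5,-29,2],[0,0,0.5],1],[[9.5,-25,2],[0,0,0.4],1],[[0,-8,2],[0,0,0],1],[[0,0,0],[0,0,0],1],[[0,0,0],[0,0,0],1],[[0,0,0],[0,0,0],1]]'

```text
time: 22.47
position: [0.4061, -0.228, 0.1314]
tool_rot: [0.05, -3.141, -0.001]
ft_force: [-0.3, 0.3, -2.5]
grip_width: 0.18
```

```bash
python3 - <<'E'
from lane import *
s,im=lane('pics/w9.png')
for n in ('scene','top'):
    im2,d=optics.get_image(n); cv2.imwrite(f'pics/{n}9.png',im2)
E
```

```text
[ 0.4061 -0.228   0.1314] 91.84 22.47 [-0.3   0.26 -2.49]
```

View pics/w9.png

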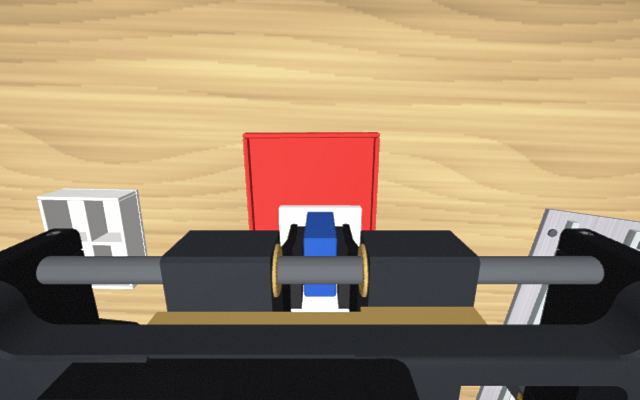

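View pics/scene9.png

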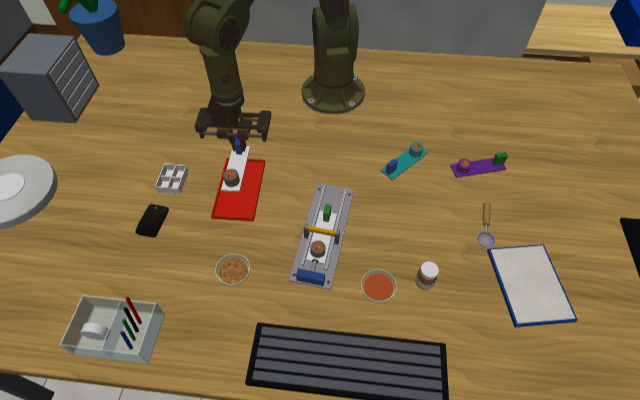

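arm_command --motion '[[[2,-4,15],[0,0,0],1],[[2,-3,25],[0,0,0],1],[[0,0,25],[0,0,0],1],[[0,0,18],[0,0,0],1],[[0,0,9],[0,0,0],1],[[0,0,3],[0,0,0],1],[[0,0,0],[0,0,0],1],[[0,0,0],[0,0,0],1]]'

```text
time: 23.28
position: [0.4031, -0.2366, 0.0375]
tool_rot: [-0.049, 3.14, -0.001]
ft_force: [0.8, 0.4, -2.2]
grip_width: 0.182
```

arm_command --motion '[[[0,0,1],[0,0,0],1],[[0,0,1],[0,0,0],1],[[0,0,0.5],[0,0,0],1],[[0,0,0],[0,0,0],1],[[0,0,0],[0,0,0],1]]'

```text
time: 23.7
position: [0.4023, -0.2365, 0.0344]
tool_rot: [-0.048, 3.141, 0.0]
ft_force: [-0.0, -0.6, -2.7]
grip_width: 0.177
```

arm_command --motion '[[[0,0,0.7],[0,0,0],1],[[0,0,0.7],[0,0,0],1],[[0,0,0.4],[0,0,0],1],[[0,0,0],[0,0,0],1],[[0,0,0],[0,0,0],1]]'

```text
time: 24.12
position: [0.4022, -0.2365, 0.0326]
tool_rot: [-0.048, 3.141, 0.001]
ft_force: [-1.4, 1.2, 3.9]
grip_width: 0.184
```

Contact with the tray floor. I'll open and lift.

arm_command --motion '[[[0,0,0],[0,0,0],0.5],[[0,0,0],[0,0,0],0.5],[[0,0,0],[0,0,0],0.5],[[0,0,0],[0,0,0],0.5],[[0,0,0],[0,0,0],0.5],[[0,0,0],[0,0,0],0.5],[[0,0,-4],[0,0,0],0.5],[[0,0,-15],[0,0,0],0.5]]'

```text
time: 24.78
position: [0.4005, -0.2358, 0.0501]
tool_rot: [0.048, -3.137, -0.001]
ft_force: [-0.5, 0.1, -0.6]
grip_width: 0.499
```

arm_command --motion '[[[0,0,-30],[0,0,0],0.5],[[0,0,-35],[0,0,0],0.5],[[0,0,-35],[0,0,0],0.5],[[0,0,-30],[0,0,0],0.5],[[0,-20,0],[0,0,0],0.5],[[0,-30,0],[0,0,0],0.5],[[0,-35,0],[0,0,0],0.5],[[0,-35,0],[0,0,0],0.5]]'

```text
time: 25.45
position: [0.4064, -0.3572, 0.1823]
tool_rot: [-0.051, 3.139, 0.0]
ft_force: [0.7, -0.1, -0.2]
grip_width: 0.503
```

arm_command --motion '[[[0,-35,0],[0,0,0],0.5],[[0,-30,0],[0,0,0],0.5],[[0,-20,0],[0,0,0],0.5],[[0,0,0],[0,0,0],0.5],[[0,0,0],[0,0,0],0.5]]'

```text
time: 25.87
position: [0.4074, -0.4424, 0.1811]
tool_rot: [0.044, -3.14, 0.001]
ft_force: [0.3, 0.8, 0.4]
grip_width: 0.497
```

```bash
python3 - <<'E'
from h import *
show()
for n in ('scene','top'):
    im,d=optics.get_image(n); cv2.imwrite(f'pics/{n}10.png',im); W=world(n,d)
    if n=='top': cv2.imwrite('pics/top10z.png',cv2.resize(im[120:280,200:490],None,fx=2.7,fy=2.7,interpolation=cv2.INTER_CUBIC))
    else: cv2.imwrite('pics/scene10z.png',cv2.resize(im[140:300,190:390],None,fx=3.5,fy=3.5,interpolation=cv2.INTER_CUBIC))
    hsv=cv2.cvtColor(im,cv2.COLOR_BGR2HSV)
    wh=(hsv[...,1]<50)&(hsv[...,2]>140)
    for nm,x0,x1,y0,y1,zr in [('blue in tray',.34,.58,-.31,-.17,(.004,.018)),('green lane',.48,.70,-.02,.07,(.006,.02))]:
        g=wh&(W[...,0]>x0)&(W[...,0]<x1)&(W[...,1]>y0)&(W[...,1]<y1)&(W[...,2]>zr[0])&(W[...,2]<zr[1])
        p=W[g]; print(n,nm,g.sum(),np.round(np.median(p,0),4),cv2.minAreaRect(p[:,:2].astype(np.float32)))
E
```

```text
time 25.8667
joint_positions [ 0.0436  0.3425  0.9065  1.6774 -0.28    1.2601  2.6074]
qd [-0.0363 -0.0323 -0.0199  0.0292 -0.0033  0.007  -0.0049]
joint_torque [  1.1376 -34.8691   9.2671 -29.7941   0.1692  -0.1389   0.0753]
position [ 0.4074 -0.4424  0.1811]
tool_rot [ 4.3800e-02 -3.1398e+00  5.0000e-04]
ft_force [0.3248 0.8425 0.3741]
torque [ 0.0308  0.0461 -0.0526]
grip_width 0.4972
scene blue in tray 452 [ 0.4541 -0.2307  0.0085] ((0.4644651412963867, -0.23627668619155884), (0.16298480331897736, 0.05017159506678581), 1.1754944324493408)
scene green lane 759 [0.6028 0.0274 0.011 ] ((0.5898707509040833, 0.02268747240304947), (0.08621065318584442, 0.21726618707180023), 87.5478286743164)
top blue in tray 488 [ 0.4593 -0.2312  0.0106] ((0.4656981825828552, -0.23425772786140442), (0.15693214535713196, 0.04776635020971298), 1.2725509405136108)
top green lane 469 [0.5882 0.0247 0.0124] ((0.6024696826934814, 0.02541651576757431), (0.04922621697187424, 0.15890935063362122), 83.48188781738281)
```

View pics/top10z.png

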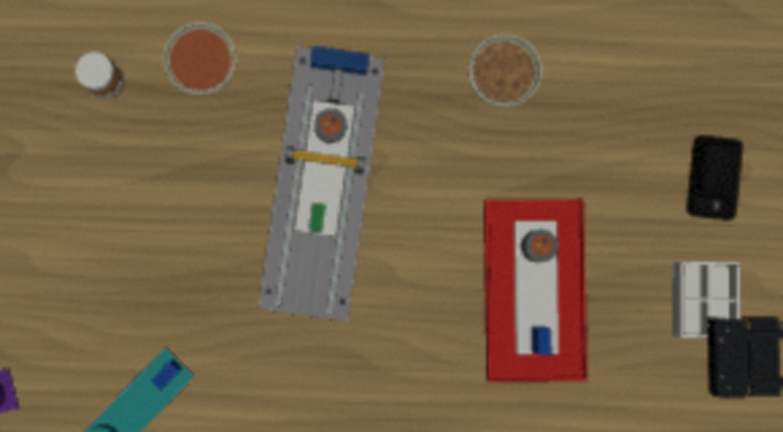

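View pics/scene10z.png

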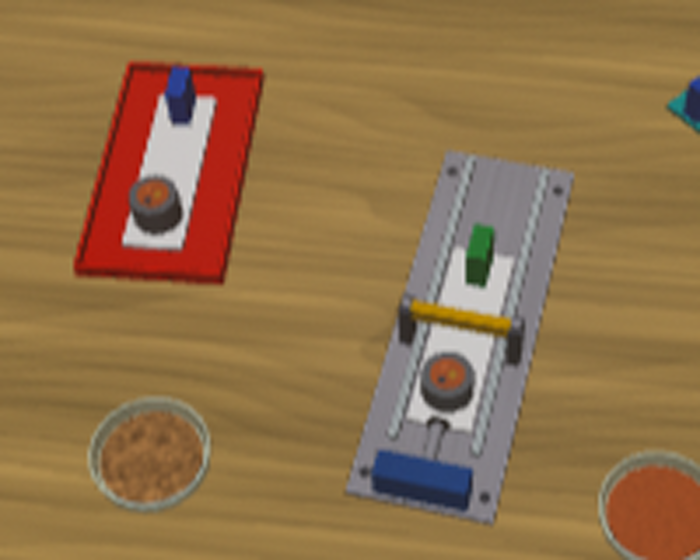

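The top and scene views show the blue carrier flat in the tray, about 1° off its axis and clear of all walls. The green carrier is straight in the lane with its nose on the spindle tip, and the bystanders have not moved. The arm hangs free, so I'm handing the job in.

```bash
python3 -c "
from bench import ctrl
print(ctrl.close_job())"
```

```text
the job is handed in; nothing more can be done
None
```

The green carrier cleared the gauge and now sits against the end stop. The blue one was too high and lies flat in the red tray. I handed the job in at about 26 s of the 72 s allowed.

- **Which one clears:** both fixed cameras' depth images put the green mount top at about 31 mm and the blue at about 36 mm, against the bar's underside at 33 mm. I slid only the green carrier along the lane; the blue one I judged from the images and never put in the gauge.
- **Green carrier:** it passed under the bar with no force that pointed to contact. A 4–5 N reading just before the bar fell away when I eased the downward load, so I took it for friction on the bed. I then pressed its nose on the rubber tip at about 7–8 N for about 3.7 s in all. Some of that could have been bed friction, so I eased the bed load and pressed again; the last 1.3 s read about 7.9 N.
- **Blue carrier:** I placed it in the tray after the green was seated, with a light touch of about 6 N on the floor.
- **Last checks:** both fixed cameras show the blue flat in the tray, about 1° off its axis and clear of the walls. They show the green straight in the lane with its nose on the tip. In one scene-camera fit, the white-area outline of the green carrier merged with the bright fences, so I relied on the top view and the pictures for it. By eye, the other things on the table and the look-alikes are where they were, and the gripper was touching nothing.

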